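# Feed the token into the encoder

### The arm

A 7-joint arm with a two-finger parallel gripper is mounted at the origin on the work surface. World frame = base frame: x ahead of the robot, y to its left, z up, the work surface at z = 0. Lengths are in m, angles in rad, forces in N, time in s.
With the tool pointing down it reaches from about 0.35 to 0.9 m from the base axis. Payload 8.1 kg.
Tool frame: the origin (TCP) lies between the finger pads; the fingertips stand 11 mm ahead of it and the grasp point (between the pads) lies 8 mm behind it (bot.tip_extent is the distance from the TCP to the fingertips, in m); z points along the fingers, x is the direction in which the jaws open and shut, and the axes are right-handed (so a half turn about z gives the same grasp; the last joint's range is limited). The gripper opens to 85 mm and grips with 20 to 120 N. Pads are 22 mm wide; open, the fingers measure 114 mm over their backs; the gripper's body (76 mm by 85 mm) begins 54 mm behind the grasp point. The pads swing forward as they close: fully open they stand 13 mm farther back than shut.
Start: joints at [-1.277, 0.434, 0.025, 1.573, -0.012, 1.134, -0.075], TCP at [0.242, 0.576, 0.217] pointing down, gripper open.
Joint ranges: [-2.62, 2.62], [-0.44, 2.09], [-1.27, 1.32], [0.08, 2.57], [-1.32, 4.46], [0.12, 2], [-2.74, 2.74]. Speed limits (rad/s): [2.22, 2.22, 3.01, 3.01, 3.14, 3.14, 3.14].

### API

Orientations are given as a 3x3 rotation matrix whose columns are the frame's x, y, z axes.
In Python, from plant import bot gives the robot as it stands.
- The arm moves only by the tool apply_moves, never from a script. Its argument "plan" is a list that holds one entry, the list of rows, each a list of 7 numbers: the closure, from 0 (fully open) to 1 (shut), then the shift along the tool's x, y, z in mm, then the turn, a rotation vector about the tool's x, y, z in rad. In form: [[[jaw, x, y, z, wx, wy, wz], ...]]. A call has exactly 8 rows; each row shifts and turns the commanded pose from where the row before left it, along the tool's axes as they then stand; what a row does not reach is not made up. A row lasts 1/10 s, in which the tool goes at most 50 mm and 8.59 degrees, less where a joint would pass 70% of its speed; a pose out of reach is approached as far as the arm can. A call is refused whole if a number of a shift passes 50 or a number of a turn 0.15, either way. A call with a gripper value outside its range is refused whole. The fingers move at their own pace and stop on an object; "force" is the grip in N (left out, the last holds). Time passes only in rows, so rows that do not move let the fingers close, or fill a call up. It gives the time, the measured TCP pose, the force and the opening at its end, in the units of the state.
- bot.observe(): the state, without advancing time (a new reading comes with each control period).
- bot.capture(name): name is "scene" or "top" or "wrist"; returns the picture (400x640x3 uint8, red, green, blue); there is no depth.
- bot.camera_params(name): a dict with "vertical_fov" (degrees; the focal length in pixels is half the picture's height over the tangent of half this angle, whatever the lens; pixels are square), "cx", "cy" (the principal point, pixels), "D" ([k1, k2, p1, p2, k3] as OpenCV has them; the pictures are not rectified), "rvec" (rotation vector, rad) and "tvec" (3), from world to camera coordinates, as OpenCV has them. Camera axes: x right, y down, z forward; pixel columns grow to the right and rows downward; lengths in m; the calibration is good to about 2 mm. A picture is of the moment at which its call begins: read the wrist's pose just before it. camera_params takes no time and is no camera call; for the wrist camera it gives the pose at the moment of the call.
- bot.job_done(): hands the job in, once; it reports no verdict.
The state is a dict: "time_s": time; "qpos": joint angles; "qvel": joint speeds; "joint_torque": joint torques, N m; "eef_pos": TCP position; "ee_rot": TCP orientation; "ft_force": force on the tool from outside, world axes, zero at the start; "moment": the same for the moment, N m; "opening": opening from 0.0 (shut) to 1.0 (fully open).
Only numpy, scipy, OpenCV 4.12 (cv2) and the standard library are available. Lean on these libraries where they do the work, as an engineer would, in place of code of your own. Each camera call takes 0.05 s, during which the arm holds its last target. There are 200 camera calls.

### The job

Pick up the feed stick from the mouse mat and, with its tip and never with the gripper, gently push the token out of the encoder's loading bay through the guide channel until it is fully home and stays caught inside when you draw the stick back. Do not force it: once it comes up against the rubber stop, push no further. Then lay the stick flat on the mat again, and leave everything else on the desk where it is.

Things in the scene. Friction and masses are not known exactly. Their poses are not given: they have to be found in the camera images.
- encoder: Desktop token encoder, fixed: grey base plate 270 x 100 x 8 mm (x from -100 to +170 mm), black guide walls, black housing 48 mm high from x = 115 mm on. Origin: underside, on the centre line of the channel; +x is the feed direction, z up. The floor of bay and channel is 8 mm above the origin, the tops of the walls 30 mm.
- bay (a point): Middle of the floor of the loading bay, at x = -65, z = 8 mm in the encoder's frame. The bay is open above and at its rear (-x) end, 48 mm wide between its walls, and reaches from x = -95 to -35 mm; a funnel then narrows to the guide channel.
- mouth (a point): Where the narrow channel begins, on its floor, at x = -5, z = 8 mm in the encoder's frame. The channel is 32 mm wide, straight along +x; a spring catch in its +y wall reaches 5 mm into it, 6 to 60 mm past this point. Keep the blade on the centre line: it then passes the catch.
- cover_edge (a point): Front edge of the clear cover, centre of its top face, at x = 20, z = 34 mm in the encoder's frame (underside at z = 30 mm). Beneath it a spring shuttle pushes the token back with 4 N, rising to 8 N, and the catch rubs on it. A token let go before the catch has snapped in behind it is pushed back out by about 38 mm; a caught one stays.
- home (a point): Nominal centre of the caught token's underside, x = 63, z = 8 mm in the encoder's frame. Catch, shuttle and stop are set up to 15 mm nearer or deeper on each encoder, unmarked. 1 to 3 mm past the catch the token meets a rubber stop, stiffening by 5 N/mm: it is home when about 12 to 15 N is felt; over 22 N is forcing it.
- token: White plastic token, a flat block 44 (x) x 30 (y) x 14 (z) mm, about 30 g, lying flat in the encoder's loading bay, somewhat off centre and askew. Origin: centre of its underside.
- stick: Feed stick, about 80 g: a black handle 80 mm long, 20 mm wide, 26 mm high, from which a bare aluminium blade 10 mm wide and 10 mm high runs 150 mm straight ahead; blade and handle are flush underneath. Origin: on the underside of the handle, 50 mm from its rear end (the handle reaches from x = -50 to +30 mm, the blade on to x = +180 mm); x points along the blade to its tip, z up. Lies flat on the mat.
- stick_tip (a point): Centre of the blade's flat end face, 180 mm ahead of the stick's origin and 5 mm above its underside.
- mat: Grey mouse mat 220 (x) x 280 (y) x 3 mm, fixed on the desk. Origin: centre of its underside; top 3 mm above it.
- mouse: Black computer mouse 100 x 58 x 32 mm, loose bystander. Origin: centre of underside.
- stamp: Wooden hand stamp, 60 x 30 mm foot, 74 mm high, loose bystander. Origin: centre of underside.
- stapler: Stapler 140 x 36 x 54 mm, loose bystander. Origin: centre of underside.
There are look-alikes about, which are no part of the job. Leave any pink look-alike of the stick alone.

How it is judged:
On the way:
1. the stick pushes the token into the guide channel (its front half at least inside) (x of token in the frame of encoder above 0 m and contact force between stick and token above 0.1 N), for 0.1 s.
At the end, for the whole second after the job is handed in: The token stays caught in the channel (its centre more than 44 mm ahead of the encoder's origin, which it can only keep behind the catch) and the stick lies flat, right way up and at rest, on the mat (handle on the mat, tip not more than 20 mm over its edge) (x of token in the frame of encoder between 0.044 and 0.088 m and y of token in the frame of encoder between -0.006 and 0.006 m and z of token in the frame of encoder between 0.004 and 0.014 m and x of stick in the frame of mat between -0.112 and 0.112 m and y of stick in the frame of mat between -0.142 and 0.142 m and z of stick in the frame of mat between 0 and 0.008 m and x of stick_tip in the frame of mat between -0.13 and 0.13 m and y of stick_tip in the frame of mat between -0.16 and 0.16 m and z of stick_tip in the frame of mat between 0.002 and 0.014 m and angle between stick's own z axis and vertical below 0.1 rad and linear speed of each of stick, token below 0.02 m/s); the robot touches nothing.
It fails at once if the token is forced: the stick presses on it with more than 22 N (contact force between stick and token above 22 N).
It fails at once if the stick is jammed against the encoder with more than 22 N (contact force between stick and encoder above 22 N).
It fails at once if the gripper or arm touches the token (contact force between any of the fingers, the arm and token above 0.5 N).
It fails at once if mouse, stamp or stapler is moved by more than 20 mm (distance of any of mouse, stamp, stapler from where it was at the start of the episode above 0.02 m).
It also fails if it takes over 54 s, if anything falls off the work surface, if the arm or the gripper's body presses on something with over 40 N, if the wrist force passes 120 N, or if a joint passes its speed limit or range.

## Working session

There is one attempt and no reset: what is moved stays moved. The work goes in short steps, Python scripts to look and compute and a tool call to move; the robot and the scene stay as the last step left them, time stands still between calls to the robot, and variables do not carry over. Pictures are saved under pics/ and viewed, about 8 in all and at most 12, crops included, and the job is handed in when it is done.

Besides the shell and the picture viewer there is one more tool, called after "Emit:" by a JSON object that holds its "api" and its "payload", one argument or row to a line. apply_moves: Moves the arm, as the interface text tells. Its arguments: {"type":"object","properties":{"plan":{"type":"array"},"force":{"type":"number"}},"required":["plan"]}

```bash
ls; mkdir -p pics
python3 - <<'E'
from plant import bot
import cv2,numpy as np
for n in("scene","top"):
    cv2.imwrite(f"pics/{n}0.png",bot.capture(n)[...,::-1]); print(n,bot.camera_params(n))
s=bot.observe();print(s["time_s"],s["eef_pos"],np.round(s["ee_rot"],3),s["ft_force"],s["opening"],bot.tip_extent)
E
```

```text
pics
scene {'vertical_fov': 49.524812587861526, 'cx': 317.4550067773981, 'cy': 201.6487940473798, 'D': array([-0.02960972,  0.        ,  0.        ,  0.        ,  0.        ]), 'rvec': array([ 2.1983747 ,  0.51863727, -0.24807344]), 'tvec': array([-0.50846087, -0.06297258,  1.41036202])}
top {'vertical_fov': 48.124648057811235, 'cx': 323.0885727171289, 'cy': 200.08143644399496, 'D': array([-0.04488963,  0.        ,  0.        ,  0.        ,  0.        ]), 'rvec': array([ 2.16603748, -2.18561984,  0.07703545]), 'tvec': array([0.07411314, 0.50595149, 0.98989382])}
0.1 [0.24140002 0.57597436 0.21669258] [[ 0.387  0.922 -0.   ]
 [ 0.922 -0.387 -0.001]
 [-0.001  0.    -1.   ]] [-1.03232369 -0.60261111  0.21988015] 0.993037981434872 0.011
```

View pics/top0.png

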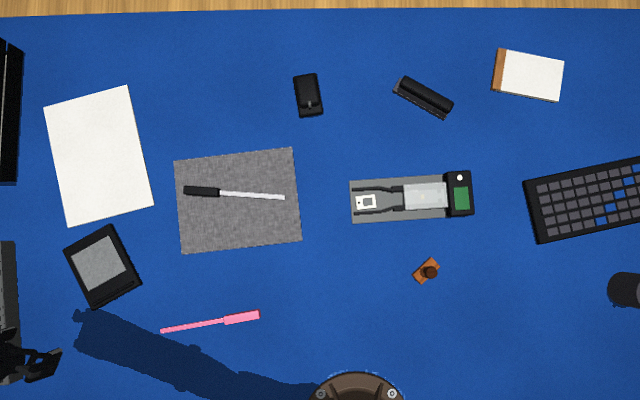

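View pics/scene0.png

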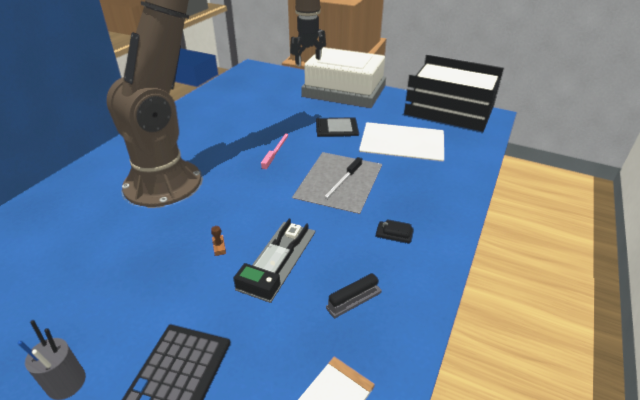

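The top view shows the stick on the mat, with its black handle at about (202,191) and its tip at (285,198). The encoder runs from (350,200) to (472,193), with the token at (367,202). The mouse is at (308,95), the stapler at (423,97) and the stamp at (426,271). Two things could be taken for the stick: the black and aluminium one on the mat at (235,194), and the pink look-alike at (210,322). I choose the one on the mat and will check it in a crop.

```bash
cat > h.py <<'E'
from plant import bot
import cv2,numpy as np
def cam(n):
    p=bot.camera_params(n); f=200/np.tan(np.radians(p["vertical_fov"]/2))
    K=np.array([[f,0,p["cx"]],[0,f,p["cy"]],[0,0,1]]); return K,np.array(p["D"]),np.array(p["rvec"]),np.array(p["tvec"])
def ray(c,uv,z):
    K,D,r,t=c; R=cv2.Rodrigues(r)[0]
    uv=np.array(uv,float).reshape(-1,1,2)
    d=np.c_[cv2.undistortPoints(uv,K,D)[:,0],np.ones(len(uv))]@R
    o=-R.T@t; return o+d*((z-o[2])/d[:,2])[:,None]
def proj(c,P): return cv2.projectPoints(np.array(P,float).reshape(-1,3),c[2],c[3],c[0],c[1])[0][:,0]
E
python3 - <<'E'
from h import *
im=cv2.imread("pics/top0.png")
a=cv2.resize(im[165:235,165:305],None,fx=5,fy=5,interpolation=cv2.INTER_CUBIC)
b=cv2.resize(im[165:230,340:480],None,fx=5,fy=5,interpolation=cv2.INTER_CUBIC)
cv2.imwrite("pics/crop1.png",np.vstack([a[:290],b[:310]]))
c=cam("top")
print(ray(c,[(184,190),(285,198)],.013).round(4),ray(c,[(350,181),(351,223),(460,0)],.008).round(4))
E
```

```text
[[0.5334 0.3886 0.013 ]
 [0.5128 0.1563 0.013 ]] [[ 0.5509  0.0076  0.008 ]
 [ 0.4547  0.0066  0.008 ]
 [ 0.9854 -0.2625  0.008 ]]
```

View pics/crop1.png

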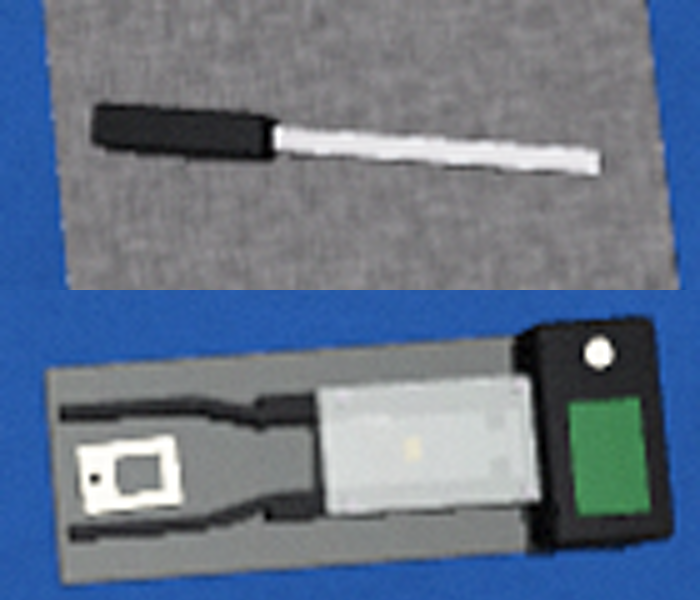

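The crop confirms the black and aluminium stick on the mat, with the handle from (92,103) to (272,160) and the tip at (600,163). The token is in the bay, slightly askew.

Run:
```python
from h import *
c=cam("top"); A=lambda l:[(165+x/5,165+y/5) for x,y in l]; B=lambda l:[(340+x/5,165+(y-290)/5) for x,y in l]
print("blade",ray(c,A([(275,138),(600,162)]),.013).round(4))
P=ray(c,B([(47,370),(64,583),(512,338),(525,553)]),.008); print("plate",P.round(4))
W=ray(c,B([(62,412),(75,534),(320,400),(322,508)]),.030); print("walls",W.round(4))
T=ray(c,B([(77,448),(172,436),(182,500),(86,514)]),.022); print("token",T.round(4),T.mean(0))
s=(P[2]+P[3]-P[0]-P[1]);print(np.degrees(np.arctan2(s[1],s[0])),(P[0]+P[1])/2,np.linalg.norm(P[0]-P[1]))
print("mat",ray(c,[(174,160),(293,147),(301,240),(182,254)],.003).round(3))
w=cam("wrist");R=cv2.Rodrigues(w[2])[0];s=bot.observe()
print("wristcam pos in tool",s["ee_rot"].T@(-R.T@w[3]-s["eef_pos"]),"axis in tool",(s["ee_rot"].T@R.T).round(3),w[0][0,0])
for n in("mouse",(308,95)),("stapler",(423,97)),("stamp",(426,271)):print(n[0],ray(c,[n[1]],.03).round(3))
```

```text
blade [[0.5266 0.3053 0.013 ]
 [0.5142 0.1563 0.013 ]]
plate [[ 0.5509  0.009   0.008 ]
 [ 0.4533  0.0026  0.008 ]
 [ 0.5638 -0.2049  0.008 ]
 [ 0.465  -0.2078  0.008 ]]
walls [[ 0.5292  0.0036  0.03  ]
 [ 0.4745 -0.0014  0.03  ]
 [ 0.5335 -0.112   0.03  ]
 [ 0.4851 -0.1118  0.03  ]]
token [[ 0.5137 -0.0033  0.022 ]
 [ 0.5187 -0.0463  0.022 ]
 [ 0.4898 -0.0502  0.022 ]
 [ 0.4839 -0.007   0.022 ]] [ 0.50149714 -0.02669768  0.022     ]
-86.69996413300338 [0.50212313 0.0057791  0.008     ] 0.09780867801282196
mat [[0.605 0.417 0.003]
 [0.632 0.139 0.003]
 [0.417 0.121 0.003]
 [0.387 0.394 0.003]]
wristcam pos in tool [ 0.00053036 -0.07354135 -0.15719133] axis in tool [[ 1.     0.    -0.001]
 [-0.     0.958  0.286]
 [ 0.001 -0.286  0.958]] 308.77995954561135
mouse [[0.747 0.102 0.03 ]]
stapler [[ 0.74  -0.161  0.03 ]]
stamp [[ 0.346 -0.157  0.03 ]]
```

```bash
cat >> h.py <<'E'
def plan(dp,dyaw,n,R=None):
    """rows (mm, rad) for world shift dp[m] and turn dyaw about tool z, from commanded R"""
    R=bot.observe()["ee_rot"] if R is None else R
    out=[]
    for i in range(n):
        Ri=R@cv2.Rodrigues(np.array([0,0,dyaw*i/n]))[0]
        out.append([*(Ri.T@np.array(dp)*1e3/n).round(1),0,0,round(dyaw/n,4)])
    for o in out: print([float(v) for v in o])
E
python3 - <<'E'
from h import *
s=bot.observe(); x=s["ee_rot"][:,0]
yaw=np.arctan2(x[1],x[0]); plan(np.array([.5293,.340,.12])-s["eef_pos"],yaw+np.radians(4.76),14)
E
```

```text
[-7.6, 25.5, 6.9, 0.0, 0.0, 0.0898]
[-5.3, 26.1, 6.9, 0.0, 0.0, 0.0898]
[-2.9, 26.4, 6.9, 0.0, 0.0, 0.0898]
[-0.5, 26.6, 6.9, 0.0, 0.0, 0.0898]
[1.9, 26.5, 6.9, 0.0, 0.0, 0.0898]
[4.2, 26.2, 6.9, 0.0, 0.0, 0.0898]
[6.6, 25.8, 6.9, 0.0, 0.0, 0.0898]
[8.8, 25.1, 6.9, 0.0, 0.0, 0.0898]
[11.1, 24.2, 6.9, 0.0, 0.0, 0.0898]
[13.2, 23.1, 6.9, 0.0, 0.0, 0.0898]
[15.2, 21.8, 6.9, 0.0, 0.0, 0.0898]
[17.1, 20.4, 6.9, 0.0, 0.0, 0.0898]
[18.8, 18.7, 6.9, 0.0, 0.0, 0.0898]
[20.5, 17.0, 6.9, 0.0, 0.0, 0.0898]
```

Emit:
{"api": "apply_moves", "payload": {
  "plan": [
    [[0,-7.6,25.5,6.9,0,0,0.09],[0,-5.3,26,6.9,0,0,0.09],[0,-3,26.4,6.9,0,0,0.09],[0,-0.5,26.6,6.9,0,0,0.09],[0,2,26.5,6.9,0,0,0.09],[0,4,26,6.9,0,0,0.09],[0,6.6,25.8,6.9,0,0,0.09],[0,9,25,6.9,0,0,0.09]]
  ]
}}

```text
time_s: 0.9
eef_pos: [0.4064, 0.4408, 0.1616]
ee_rot: [[0.9, 0.435, -0.0], [0.435, -0.9, -0.0], [-0.001, 0.0, -1.0]]
ft_force: [0.9, -0.3, 0.3]
opening: 1.0
```

Emit:
{"api": "apply_moves", "payload": {
  "plan": [
    [[0,11,24,6.9,0,0,0.09],[0,13,23,6.9,0,0,0.09],[0,15,22,6.9,0,0,0.09],[0,17,20.4,6.9,0,0,0.09],[0,19,19,6.9,0,0,0.09],[0,20.5,17,6.9,0,0,0.09],[0,0,0,0,0,0,0],[0,0,0,0,0,0,0]]
  ]
}}

```text
time_s: 1.7
eef_pos: [0.5294, 0.3389, 0.1203]
ee_rot: [[0.996, -0.089, -0.0], [-0.089, -0.996, -0.001], [-0.0, 0.001, -1.0]]
ft_force: [-0.9, 0.5, 0.5]
opening: 1.003
```

Run:
```python
from h import *
s=bot.observe();print(s["time_s"],s["eef_pos"],s["ee_rot"].round(3),s["qpos"].round(2),s["ft_force"])
w=cam("wrist");im=bot.capture("wrist");cv2.imwrite("pics/w1.png",im[...,::-1]);np.savez("w1.npz",**{k:v for k,v in zip("KDrt",w)})
for P in ([.5291,.3352,.029],[.5142,.1563,.013],[.5266,.3053,.013]): print(proj(w,P))
```

```text
1.7 [0.5294414  0.33894514 0.12027377] [[ 0.996 -0.089 -0.   ]
 [-0.089 -0.996 -0.001]
 [-0.     0.001 -1.   ]] [-0.9   0.55  0.37  1.7  -0.23  0.94 -0.53] [-0.87501636  0.45063095  0.54620385]
[[315.6254054  202.70674039]]
[[316.48728864 360.60808659]]
[[315.75851194 228.6701782 ]]
```

View pics/w1.png

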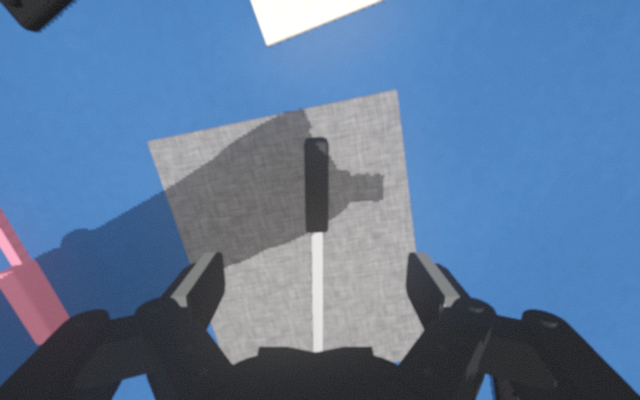

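The wrist view shows the handle between the open jaws, with its centre at about (316,185), the blade junction at (317,232) and the blade running straight down the picture. The prediction was (316,229), so I can go straight down and grasp.

Emit:
{"api": "apply_moves", "payload": {
  "plan": [
    [[0,0,0,22,0,0,0],[0,0,0,22,0,0,0],[0,0,0,22,0,0,0],[0,0,0,17,0,0,0],[0,0,0,12,0,0,0],[0,0,0,8,0,0,0],[0,0,0,0,0,0,0],[0.3,0,0,0,0,0,0]]
  ],
  "force": 70
}}

```text
time_s: 2.55
eef_pos: [0.529, 0.3404, 0.0184]
ee_rot: [[0.996, -0.086, 0.001], [-0.086, -0.996, 0.001], [0.001, -0.001, -1.0]]
ft_force: [0.2, 1.3, 0.9]
opening: 0.857
```

Emit:
{"api": "apply_moves", "payload": {
  "plan": [
    [[1,0,0,0,0,0,0],[1,0,0,0,0,0,0],[1,0,0,0,0,0,0],[1,0,0,0,0,0,0],[1,0,0,0,0,0,0],[1,0,0,0,0,0,0],[1,0,0,-3,0,0,0],[1,0,0,-10,0,0,0]]
  ]
}}

```text
time_s: 3.35
eef_pos: [0.528, 0.3396, 0.0304]
ee_rot: [[0.996, -0.086, -0.001], [-0.086, -0.996, -0.001], [-0.001, 0.001, -1.0]]
ft_force: [0.1, -0.5, -0.1]
opening: 0.001
```

Run:
```python
from h import *
s=bot.observe();print(s["time_s"],s["eef_pos"],s["opening"],s["ft_force"])
im=bot.capture("wrist")[...,::-1];t=bot.capture("scene")[...,::-1]
t=cv2.resize(t[100:230,260:460],None,fx=3,fy=3,interpolation=cv2.INTER_CUBIC)
a=np.zeros((400,1240,3),np.uint8);a[:,:640]=im;a[:390,640:]=t;cv2.imwrite("pics/w2.png",cv2.resize(a,(800,258),interpolation=cv2.INTER_AREA))
```

```text
3.35 [0.52802759 0.33963622 0.03042852] 0.0010975223428634413 [ 0.08562287 -0.45924593 -0.11769924]
```

View pics/w2.png

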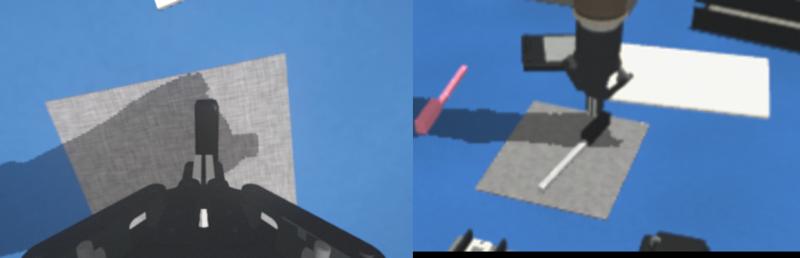

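The stick and gripper are together, but I can't tell from this picture whether the fingers hold the handle, so I need a closer crop.

Run:
```python
from h import *
im=bot.capture("wrist")[...,::-1];t=bot.capture("top")[...,::-1];w=cam("wrist")
print(proj(w,[[.529,.34,.0304],[.5266,.3053,.029],[.5333,.385,.029]]))
a=cv2.resize(im[130:330,220:420],None,fx=2.5,fy=2.5);b=cv2.resize(t[150:250,170:310],None,fx=2.1,fy=2.1)
o=np.zeros((500,800,3),np.uint8);o[:,:500]=a;o[:210,500:794]=b;cv2.imwrite("pics/w3.png",o)
```

```text
[[315.87024521 244.87361282]
 [316.80244829 297.44214307]
 [316.73880214 164.37318037]]
```

View pics/w3.png

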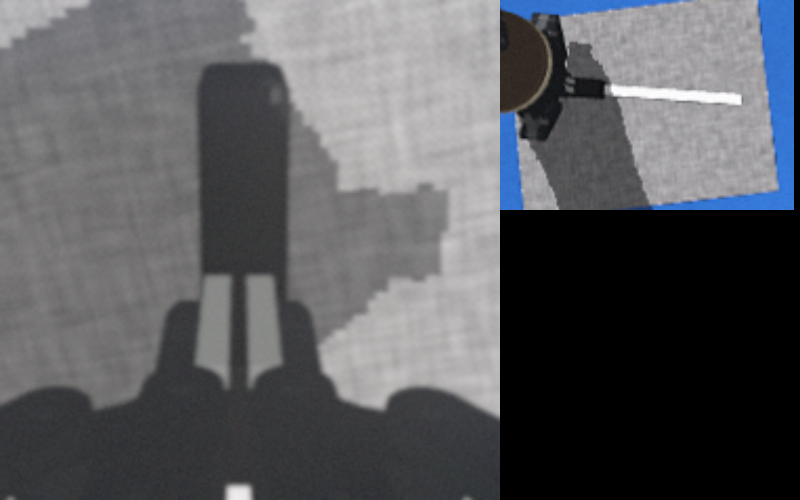

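The fingers shut over the top of the handle without holding it, and the stick hasn't moved (tip still at (285,197) in the top view). The pads swing back when part-open, so I have to go lower and give the fingers longer to close.

Emit:
{"api": "apply_moves", "payload": {
  "plan": [
    [[0,0,0,-5,0,0,0],[0,0,0,0,0,0,0],[0,0,0,0,0,0,0],[0,0,0,0,0,0,0],[0,0,0,0,0,0,0],[0,0,0,0,0,0,0],[0,0,0,0,0,0,0],[0,0,0,0,0,0,0]]
  ]
}}

```text
time_s: 4.35
eef_pos: [0.5287, 0.34, 0.0358]
ee_rot: [[0.996, -0.086, -0.0], [-0.086, -0.996, -0.0], [-0.0, 0.0, -1.0]]
ft_force: [0.5, -0.0, 1.6]
opening: 1.0
```

Emit:
{"api": "apply_moves", "payload": {
  "plan": [
    [[0,0,0,8,0,0,0],[0,0,0,8,0,0,0],[0,0,0,5,0,0,0],[1,0,0,1,0,0,0],[1,0,0,0,0,0,0],[1,0,0,0,0,0,0],[1,0,0,0,0,0,0],[1,0,0,0,0,0,0]]
  ],
  "force": 70
}}

```text
time_s: 5.15
eef_pos: [0.5293, 0.3402, 0.0144]
ee_rot: [[0.996, -0.086, 0.001], [-0.086, -0.996, 0.001], [0.001, -0.001, -1.0]]
ft_force: [-0.9, -0.2, 3.3]
opening: 0.184
```

Emit:
{"api": "apply_moves", "payload": {
  "plan": [
    [[1,0,0,0,0,0,0],[1,0,0,0,0,0,0],[1,0,0,0,0,0,0],[1,0,0,0,0,0,0],[1,0,0,0,0,0,0],[1,0,0,0,0,0,0],[1,0,0,0,0,0,0],[1,0,0,0,0,0,0]]
  ]
}}

```text
time_s: 5.95
eef_pos: [0.5293, 0.3402, 0.0144]
ee_rot: [[0.996, -0.086, 0.001], [-0.086, -0.996, 0.001], [0.001, -0.001, -1.0]]
ft_force: [0.3, -1.0, 5.9]
opening: 0.181
```

The handle is gripped (opening 0.18). Next I lift, line up behind the bay and check the alignment there.

Run:
```python
from h import *
s=bot.observe(); plan(np.array([.490,.2024,.0444])-s["eef_pos"]-[0,0,.03],-.147,6)
```

```text
[-4.5, 23.4, -0.0, 0.0, 0.0, -0.0245]
[-5.1, 23.3, -0.0, 0.0, 0.0, -0.0245]
[-5.7, 23.2, -0.0, 0.0, 0.0, -0.0245]
[-6.3, 23.0, -0.0, 0.0, 0.0, -0.0245]
[-6.8, 22.9, -0.0, 0.0, 0.0, -0.0245]
[-7.4, 22.7, -0.0, 0.0, 0.0, -0.0245]
```

Emit:
{"api": "apply_moves", "payload": {
  "plan": [
    [[1,0,0,-4,0,0,0],[1,0,0,-10,0,0,0],[1,0,0,-10,0,0,0],[1,0,0,-6,0,0,0],[1,0,0,0,0,0,0],[1,0,0,0,0,0,0],[1,0,0,0,0,0,0],[1,0,0,0,0,0,0]]
  ]
}}

```text
time_s: 6.75
eef_pos: [0.5284, 0.3399, 0.0434]
ee_rot: [[0.996, -0.086, -0.001], [-0.086, -0.996, -0.0], [-0.001, 0.0, -1.0]]
ft_force: [1.0, -1.0, -0.3]
opening: 0.178
```

Emit:
{"api": "apply_moves", "payload": {
  "plan": [
    [[1,-4.5,23.4,0,0,0,-0.0245],[1,-5,23.3,0,0,0,-0.0245],[1,-5.7,23.2,0,0,0,-0.0245],[1,-6.3,23,0,0,0,-0.0245],[1,-6.8,22.9,0,0,0,-0.0245],[1,-7.4,22.7,0,0,0,-0.0245],[1,0,0,10,0,0,0],[1,0,0,11,0,0,0]]
  ]
}}

```text
time_s: 7.55
eef_pos: [0.4899, 0.2024, 0.0226]
ee_rot: [[0.998, 0.06, 0.001], [0.06, -0.998, 0.001], [0.001, -0.001, -1.0]]
ft_force: [-0.9, 0.3, -0.6]
opening: 0.179
```

Run:
```python
from h import *
im=bot.capture("top")[...,::-1];sc=bot.capture("scene")[...,::-1];cv2.imwrite("pics/t4raw.png",im)
a=cv2.resize(im[155:235,270:430],None,fx=5,fy=5,interpolation=cv2.INTER_CUBIC)
b=cv2.resize(sc[170:250,250:390],None,fx=2.4,fy=2.4,interpolation=cv2.INTER_CUBIC)
o=np.zeros((592,800,3),np.uint8);o[:400]=a;o[400:,:336]=b;cv2.imwrite("pics/t4.png",o)
s=bot.observe();print(s["time_s"],s["eef_pos"],s["ee_rot"].round(4),s["opening"],s["ft_force"])
```

```text
7.65 [0.48865826 0.20291772 0.02117371] [[ 9.981e-01  6.160e-02 -2.100e-03]
 [ 6.160e-02 -9.981e-01 -7.000e-04]
 [-2.100e-03  6.000e-04 -1.000e+00]] 0.17273592816790345 [-0.00637014  0.29712955 -0.11273745]
```

View pics/t4.png

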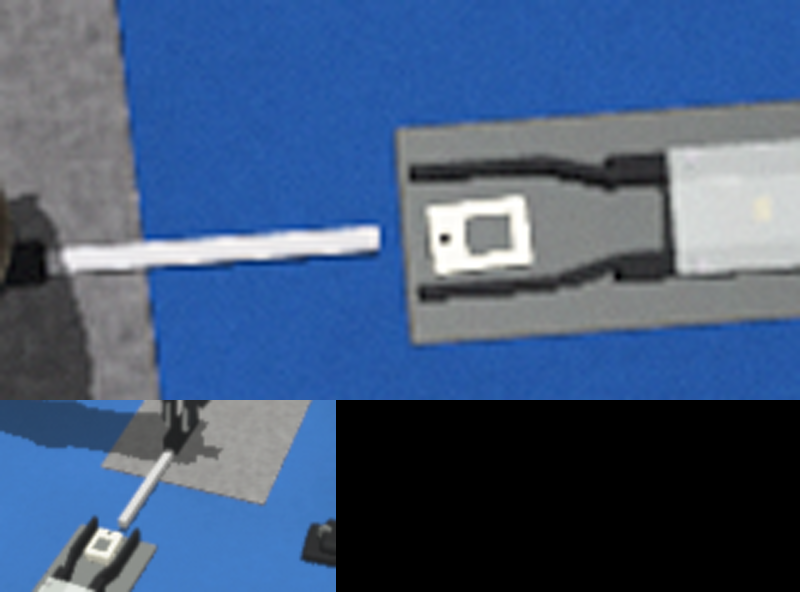

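The top view shows the blade from (65,259) to (380,239) in the crop, pointing at the bay. The bay's midline runs from about (415,234) to (640,220). Now to put numbers on it.

Run:
```python
from h import *
c=cam("top");im=cv2.imread("pics/t4raw.png").astype(int)
C=lambda l:[(270+x/5-.4,155+y/5-.4) for x,y in l]
# blade mask
m=(im.min(2)>150); m[:,350:]=0; m[:,:282]=0; m[:195]=0; m[:]=m; m[210:]=0
ys,xs=np.nonzero(m); P=ray(c,np.c_[xs,ys],.021)[:,:2]
mu=P.mean(0);v=np.linalg.svd(P-mu)[2][0];v*=-np.sign(v[1]);print("blade",mu,np.degrees(np.arctan2(v[1],v[0])),"tip",mu+v*((P-mu)@v).max(),xs.min(),xs.max())
W=ray(c,C([(415,180),(420,288),(640,184),(640,256)]),.030)[:,:2];print(W)
a,b=(W[0]+W[1])/2,(W[2]+W[3])/2;d=(b-a)/np.linalg.norm(b-a);print("chan",a,b,np.degrees(np.arctan2(d[1],d[0])))
Q=ray(c,C([(398,130),(414,343),(798,100),(798,318)]),.008)[:,:2];a2,b2=(Q[0]+Q[1])/2,(Q[2]+Q[3])/2;e=b2-a2;print("plate",a2,b2,np.degrees(np.arctan2(e[1],e[0])))
T=ray(c,C([(428,205),(525,197),(533,263),(437,274)]),.022)[:,:2];print("tok",T)
for nm,(o,dd) in dict(chan=(a,d),plate=(a2,e/np.linalg.norm(e))).items():
    n=np.array([-dd[1],dd[0]]);tip=mu+v*((P-mu)@v).max();print(nm,"tip lateral",(tip-o)@n*1e3,"back",(tip-.15*v-o)@n*1e3,"tok",((T-o)@n*1e3).round(1))
```

```text
blade [0.49714803 0.09189726] -86.5647303516064 tip [0.50146264 0.02002155] 282 345
[[ 0.52651619  0.0032343 ]
 [ 0.47810276  0.00167635]
 [ 0.52377166 -0.09745557]
 [ 0.49147862 -0.0967455 ]]
chan [0.50230948 0.00245533] [ 0.50762514 -0.09710053] -86.94366347817451
plate [0.50304551 0.00645057] [ 0.51398212 -0.17306839] -86.51374840583071
tok [[ 0.51594518 -0.00292403]
 [ 0.51915507 -0.04671034]
 [ 0.48930654 -0.04977843]
 [ 0.48475558 -0.00652445]]
chan tip lateral 0.09095797453738655 back -0.9010793989783725 tok [ 13.3  14.2 -15.8 -18. ]
plate tip lateral -0.7547024708203596 back -0.6212320665039986 tok [ 12.3  12.8 -17.1 -19. ]
```

The blade lies within 1 mm and 0.4° of the channel's centre line. I'll start pushing along tool y.

Emit:
{"api": "apply_moves", "payload": {
  "plan": [
    [[1,0,8,0,0,0,0],[1,0,8,0,0,0,0],[1,0,5,0,0,0,0],[1,0,5,0,0,0,0],[1,0,5,0,0,0,0],[1,0,5,0,0,0,0],[1,0,5,0,0,0,0],[1,0,5,0,0,0,0]]
  ]
}}

```text
time_s: 8.45
eef_pos: [0.4923, 0.1561, 0.0229]
ee_rot: [[0.998, 0.061, 0.0], [0.061, -0.998, 0.0], [0.0, -0.0, -1.0]]
ft_force: [0.2, -0.1, -1.0]
opening: 0.18
```

Emit:
{"api": "apply_moves", "payload": {
  "plan": [
    [[1,0,5,0,0,0,0],[1,0,5,0,0,0,0],[1,0,5,0,0,0,0],[1,0,5,0,0,0,0],[1,0,5,0,0,0,0],[1,0,5,0,0,0,0],[1,0,5,0,0,0,0],[1,0,3,0,0,0,0]]
  ]
}}

```text
time_s: 9.25
eef_pos: [0.4947, 0.118, 0.0228]
ee_rot: [[0.998, 0.061, 0.0], [0.061, -0.998, -0.0], [0.0, 0.0, -1.0]]
ft_force: [1.3, 0.1, -2.1]
opening: 0.173
```

Emit:
{"api": "apply_moves", "payload": {
  "plan": [
    [[1,0,4,0,0,0,0],[1,0,4,0,0,0,0],[1,0,3,0,0,0,0],[1,0,3,0,0,0,0],[1,0,3,0,0,0,0],[1,0,3,0,0,0,0],[1,0,3,0,0,0,0],[1,0,3,0,0,0,0]]
  ]
}}

```text
time_s: 10.05
eef_pos: [0.4962, 0.0924, 0.0228]
ee_rot: [[0.998, 0.061, 0.0], [0.061, -0.998, 0.0], [0.0, -0.0, -1.0]]
ft_force: [-0.6, 0.5, 0.1]
opening: 0.176
```

Run:
```python
from h import *
im=bot.capture("top")[...,::-1];sc=bot.capture("scene")[...,::-1];cv2.imwrite("pics/t5raw.png",im)
a=cv2.resize(im[160:230,340:480],None,fx=5,fy=5,interpolation=cv2.INTER_CUBIC)
cv2.imwrite("pics/t5.png",a)
s=bot.observe();print(s["time_s"],s["eef_pos"],s["opening"],s["ft_force"])
```

```text
10.15 [0.49616174 0.09194492 0.02279424] 0.1771779253304181 [0.9500971  0.17783284 0.42032571]
```

View pics/t5.png

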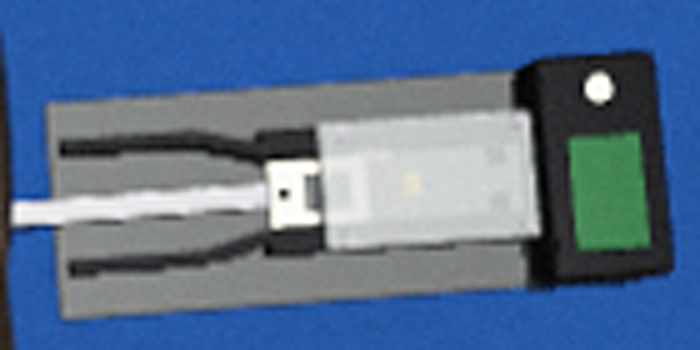

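The token sits straight in the channel mouth, its rear edge at (268,192) in the crop with the blade behind it and its front under the cover. From here I go slower and watch the force.

Emit:
{"api": "apply_moves", "payload": {
  "plan": [
    [[1,0,3,0,0,0,0],[1,0,3,0,0,0,0],[1,0,3,0,0,0,0],[1,0,2,0,0,0,0],[1,0,2,0,0,0,0],[1,0,2,0,0,0,0],[1,0,2,0,0,0,0],[1,0,2,0,0,0,0]]
  ]
}}

```text
time_s: 10.95
eef_pos: [0.4974, 0.0736, 0.0228]
ee_rot: [[0.998, 0.061, 0.0], [0.061, -0.998, 0.0], [0.0, -0.0, -1.0]]
ft_force: [-0.6, 6.9, 0.4]
opening: 0.175
```

Emit:
{"api": "apply_moves", "payload": {
  "plan": [
    [[1,0,1,0,0,0,0],[1,0,1,0,0,0,0],[1,0,1,0,0,0,0],[1,0,1,0,0,0,0],[1,0,1,0,0,0,0],[1,0,1,0,0,0,0],[1,0,1,0,0,0,0],[1,0,1,0,0,0,0]]
  ]
}}

```text
time_s: 11.75
eef_pos: [0.4978, 0.0671, 0.0229]
ee_rot: [[0.998, 0.062, 0.0], [0.062, -0.998, 0.002], [0.0, -0.002, -1.0]]
ft_force: [-0.9, 7.7, -0.4]
opening: 0.175
```

Emit:
{"api": "apply_moves", "payload": {
  "plan": [
    [[1,0,0.6,0,0,0,0],[1,0,0.6,0,0,0,0],[1,0,0.6,0,0,0,0],[1,0,0.4,0,0,0,0],[1,0,0.4,0,0,0,0],[1,0,0.4,0,0,0,0],[1,0,0,0,0,0,0],[1,0,0,0,0,0,0]]
  ]
}}

```text
time_s: 12.55
eef_pos: [0.498, 0.0642, 0.0229]
ee_rot: [[0.998, 0.062, -0.0], [0.062, -0.998, 0.002], [0.0, -0.002, -1.0]]
ft_force: [-1.1, 9.0, 0.5]
opening: 0.173
```

Emit:
{"api": "apply_moves", "payload": {
  "plan": [
    [[1,0,0.5,0,0,0,0],[1,0,0.5,0,0,0,0],[1,0,0.5,0,0,0,0],[1,0,0.5,0,0,0,0],[1,0,0.5,0,0,0,0],[1,0,0.5,0,0,0,0],[1,0,0,0,0,0,0],[1,0,0,0,0,0,0]]
  ]
}}

```text
time_s: 13.35
eef_pos: [0.4982, 0.0613, 0.0229]
ee_rot: [[0.998, 0.062, -0.0], [0.062, -0.998, 0.002], [0.0, -0.002, -1.0]]
ft_force: [-0.2, 8.2, -0.2]
opening: 0.179
```

Emit:
{"api": "apply_moves", "payload": {
  "plan": [
    [[1,0,0.5,0,0,0,0],[1,0,0.5,0,0,0,0],[1,0,0.5,0,0,0,0],[1,0,0.5,0,0,0,0],[1,0,0.5,0,0,0,0],[1,0,0.5,0,0,0,0],[1,0,0.5,0,0,0,0],[1,0,0,0,0,0,0]]
  ]
}}

```text
time_s: 14.15
eef_pos: [0.4984, 0.058, 0.0229]
ee_rot: [[0.998, 0.063, 0.0], [0.063, -0.998, 0.002], [0.0, -0.002, -1.0]]
ft_force: [-0.6, 8.4, 0.1]
opening: 0.178
```

Emit:
{"api": "apply_moves", "payload": {
  "plan": [
    [[1,0,0.5,0,0,0,0],[1,0,0.5,0,0,0,0],[1,0,0.5,0,0,0,0],[1,0,0.5,0,0,0,0],[1,0,0.5,0,0,0,0],[1,0,0.5,0,0,0,0],[1,0,0.5,0,0,0,0],[1,0,0,0,0,0,0]]
  ]
}}

```text
time_s: 14.95
eef_pos: [0.4986, 0.0546, 0.0229]
ee_rot: [[0.998, 0.063, 0.0], [0.063, -0.998, 0.002], [0.0, -0.002, -1.0]]
ft_force: [-0.8, 9.8, -0.4]
opening: 0.18
```

Emit:
{"api": "apply_moves", "payload": {
  "plan": [
    [[1,0,0.5,0,0,0,0],[1,0,0.5,0,0,0,0],[1,0,0.5,0,0,0,0],[1,0,0.5,0,0,0,0],[1,0,0.5,0,0,0,0],[1,0,0.5,0,0,0,0],[1,0,0,0,0,0,0],[1,0,0,0,0,0,0]]
  ]
}}

```text
time_s: 15.75
eef_pos: [0.4988, 0.0518, 0.0229]
ee_rot: [[0.998, 0.063, -0.0], [0.063, -0.998, 0.002], [0.0, -0.002, -1.0]]
ft_force: [-0.8, 9.8, -0.0]
opening: 0.17
```

Emit:
{"api": "apply_moves", "payload": {
  "plan": [
    [[1,0,0.5,0,0,0,0],[1,0,0.5,0,0,0,0],[1,0,0.5,0,0,0,0],[1,0,0.5,0,0,0,0],[1,0,0.5,0,0,0,0],[1,0,0.5,0,0,0,0],[1,0,0,0,0,0,0],[1,0,0,0,0,0,0]]
  ]
}}

```text
time_s: 16.55
eef_pos: [0.499, 0.0488, 0.0229]
ee_rot: [[0.998, 0.063, -0.0], [0.063, -0.998, 0.002], [0.0, -0.002, -1.0]]
ft_force: [-1.3, 10.9, 0.5]
opening: 0.173
```

Emit:
{"api": "apply_moves", "payload": {
  "plan": [
    [[1,0,0.5,0,0,0,0],[1,0,0.5,0,0,0,0],[1,0,0.5,0,0,0,0],[1,0,0.5,0,0,0,0],[1,0,0.5,0,0,0,0],[1,0,0,0,0,0,0],[1,0,0,0,0,0,0],[1,0,0,0,0,0,0]]
  ]
}}

```text
time_s: 17.35
eef_pos: [0.4991, 0.0464, 0.0229]
ee_rot: [[0.998, 0.063, -0.0], [0.063, -0.998, 0.002], [0.0, -0.002, -1.0]]
ft_force: [-0.2, 10.8, 0.9]
opening: 0.172
```

Emit:
{"api": "apply_moves", "payload": {
  "plan": [
    [[1,0,0.5,0,0,0,0],[1,0,0.5,0,0,0,0],[1,0,0.5,0,0,0,0],[1,0,0.5,0,0,0,0],[1,0,0.5,0,0,0,0],[1,0,0,0,0,0,0],[1,0,0,0,0,0,0],[1,0,0,0,0,0,0]]
  ]
}}

```text
time_s: 18.15
eef_pos: [0.4992, 0.0441, 0.0229]
ee_rot: [[0.998, 0.063, -0.0], [0.063, -0.998, 0.002], [-0.0, -0.002, -1.0]]
ft_force: [-0.9, 10.3, -0.3]
opening: 0.176
```

Emit:
{"api": "apply_moves", "payload": {
  "plan": [
    [[1,0,0.5,0,0,0,0],[1,0,0.5,0,0,0,0],[1,0,0.5,0,0,0,0],[1,0,0.5,0,0,0,0],[1,0,0.5,0,0,0,0],[1,0,0,0,0,0,0],[1,0,0,0,0,0,0],[1,0,0,0,0,0,0]]
  ]
}}

```text
time_s: 18.95
eef_pos: [0.4994, 0.0416, 0.0229]
ee_rot: [[0.998, 0.063, -0.0], [0.063, -0.998, 0.002], [-0.0, -0.002, -1.0]]
ft_force: [-1.1, 11.3, 0.1]
opening: 0.176
```

Emit:
{"api": "apply_moves", "payload": {
  "plan": [
    [[1,0,0.5,0,0,0,0],[1,0,0.5,0,0,0,0],[1,0,0.5,0,0,0,0],[1,0,0.5,0,0,0,0],[1,0,0.5,0,0,0,0],[1,0,0,0,0,0,0],[1,0,0,0,0,0,0],[1,0,0,0,0,0,0]]
  ]
}}

```text
time_s: 19.75
eef_pos: [0.4995, 0.0393, 0.0229]
ee_rot: [[0.998, 0.063, -0.0], [0.063, -0.998, 0.003], [-0.0, -0.003, -1.0]]
ft_force: [-0.8, 11.6, 0.2]
opening: 0.183
```

Run:
```python
from h import *
im=bot.capture("top")[...,::-1];cv2.imwrite("pics/t6raw.png",im)
a=cv2.resize(im[160:230,340:480],None,fx=5,fy=5,interpolation=cv2.INTER_CUBIC)
cv2.imwrite("pics/t6.png",a)
for i in range(3):
    s=bot.observe();print(s["time_s"],s["eef_pos"],s["opening"],s["ft_force"])
```

```text
19.8 [0.49950211 0.03927145 0.02288664] 0.1730583322890855 [ 0.24090287 10.82628421  0.52620217]
19.8 [0.49950211 0.03927145 0.02288664] 0.1730583322890855 [ 0.24090287 10.82628421  0.52620217]
19.8 [0.49950211 0.03927145 0.02288664] 0.1730583322890855 [ 0.24090287 10.82628421  0.52620217]
```

View pics/t6.png

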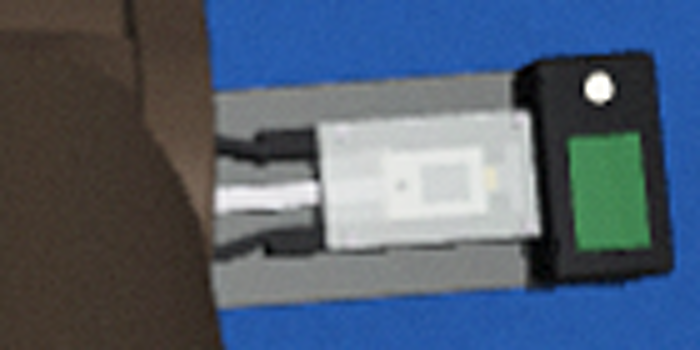

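The token shows straight under the cover, from (387,185) to (483,185) in the crop, so its centre is about 71 mm along. The force is still on its plateau near 11 N, with no stop felt yet, so I continue gently.

Emit:
{"api": "apply_moves", "payload": {
  "plan": [
    [[1,0,0.4,0,0,0,0],[1,0,0.4,0,0,0,0],[1,0,0.4,0,0,0,0],[1,0,0.4,0,0,0,0],[1,0,0.4,0,0,0,0],[1,0,0,0,0,0,0],[1,0,0,0,0,0,0],[1,0,0,0,0,0,0]]
  ]
}}

```text
time_s: 20.6
eef_pos: [0.4996, 0.0374, 0.0229]
ee_rot: [[0.998, 0.063, -0.0], [0.063, -0.998, 0.003], [-0.0, -0.003, -1.0]]
ft_force: [-1.2, 11.6, 0.4]
opening: 0.177
```

Emit:
{"api": "apply_moves", "payload": {
  "plan": [
    [[1,0,0.4,0,0,0,0],[1,0,0.4,0,0,0,0],[1,0,0.4,0,0,0,0],[1,0,0.4,0,0,0,0],[1,0,0.4,0,0,0,0],[1,0,0,0,0,0,0],[1,0,0,0,0,0,0],[1,0,0,0,0,0,0]]
  ]
}}

```text
time_s: 21.4
eef_pos: [0.4998, 0.0348, 0.0229]
ee_rot: [[0.998, 0.063, -0.0], [0.063, -0.998, 0.002], [-0.0, -0.002, -1.0]]
ft_force: [-1.3, 10.2, 0.9]
opening: 0.173
```

Force fell and the tool moved further than commanded, which suggests the catch has just snapped in. Next I feel for the stop.

Emit:
{"api": "apply_moves", "payload": {
  "plan": [
    [[1,0,0.4,0,0,0,0],[1,0,0.4,0,0,0,0],[1,0,0.4,0,0,0,0],[1,0,0.4,0,0,0,0],[1,0,0,0,0,0,0],[1,0,0,0,0,0,0],[1,0,0,0,0,0,0],[1,0,0,0,0,0,0]]
  ]
}}

```text
time_s: 22.2
eef_pos: [0.4998, 0.0341, 0.0229]
ee_rot: [[0.998, 0.064, -0.0], [0.064, -0.998, 0.003], [-0.0, -0.003, -1.0]]
ft_force: [-1.7, 13.3, 0.5]
opening: 0.175
```

The force reached 13.3 N and the tool moved only 0.7 mm for 1.6 mm commanded, so the stop is reached. I draw back and check that the token stays.

Emit:
{"api": "apply_moves", "payload": {
  "plan": [
    [[1,0,-1,0,0,0,0],[1,0,-2,0,0,0,0],[1,0,-3,0,0,0,0],[1,0,-5,0,0,0,0],[1,0,-8,0,0,0,0],[1,0,-10,0,0,0,0],[1,0,-12,0,0,0,0],[1,0,-12,0,0,0,0]]
  ]
}}

```text
time_s: 23.0
eef_pos: [0.4966, 0.0852, 0.0228]
ee_rot: [[0.998, 0.061, -0.0], [0.061, -0.998, 0.0], [-0.0, -0.0, -1.0]]
ft_force: [0.6, 1.0, -0.2]
opening: 0.177
```

Run:
```python
from h import *
im=bot.capture("top")[...,::-1];cv2.imwrite("pics/t7raw.png",im)
a=cv2.resize(im[160:230,340:480],None,fx=5,fy=5,interpolation=cv2.INTER_CUBIC)
cv2.imwrite("pics/t7.png",a)
s=bot.observe();print(s["time_s"],s["eef_pos"],s["opening"],s["ft_force"])
```

```text
23.05 [0.49645904 0.08776511 0.02271152] 0.1762959287415983 [-0.39328521  2.86286871 -0.49591059]
```

View pics/t7.png

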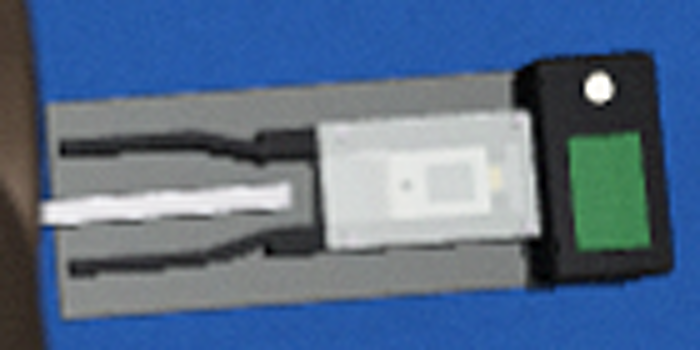

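The token stays caught at (393–488, 183) in the crop, with the blade tip already back at (290,195). Now I draw straight back over the mat and lower the stick.

Emit:
{"api": "apply_moves", "payload": {
  "plan": [
    [[1,0,-15,0,0,0,0],[1,0,-30,0,0,0,0],[1,0,-40,0,0,0,0],[1,0,-40,0,0,0,0],[1,0,-40,0,0,0,0],[1,0,-40,0,0,0,0],[1,0,-30,0,0,0,0],[1,0,-15,0,0,0,0]]
  ]
}}

```text
time_s: 23.85
eef_pos: [0.4802, 0.3376, 0.0227]
ee_rot: [[0.998, 0.065, -0.0], [0.065, -0.998, 0.001], [-0.0, -0.001, -1.0]]
ft_force: [0.2, 0.2, -1.4]
opening: 0.177
```

Emit:
{"api": "apply_moves", "payload": {
  "plan": [
    [[1,0,0,0,0,0,0],[1,0,0,2,0,0,0],[1,0,0,2,0,0,0],[1,0,0,2,0,0,0],[1,0,0,1,0,0,0],[1,0,0,0.5,0,0,0],[1,0,0,0,0,0,0],[1,0,0,0,0,0,0]]
  ]
}}

```text
time_s: 24.65
eef_pos: [0.4816, 0.3335, 0.0154]
ee_rot: [[0.998, 0.061, 0.0], [0.061, -0.998, 0.0], [0.0, -0.0, -1.0]]
ft_force: [-0.5, -0.5, -0.4]
opening: 0.176
```

Emit:
{"api": "apply_moves", "payload": {
  "plan": [
    [[1,0,0,0.5,0,0,0],[1,0,0,0.4,0,0,0],[0.7,0,0,0,0,0,0],[0.4,0,0,0,0,0,0],[0,0,0,0,0,0,0],[0,0,0,0,0,0,0],[0,0,0,0,0,0,0],[0,0,0,0,0,0,0]]
  ]
}}

```text
time_s: 25.45
eef_pos: [0.4815, 0.3335, 0.0144]
ee_rot: [[0.998, 0.061, 0.0], [0.061, -0.998, 0.0], [0.0, -0.0, -1.0]]
ft_force: [0.3, 0.0, -0.8]
opening: 1.0
```

Emit:
{"api": "apply_moves", "payload": {
  "plan": [
    [[0,0,0,0,0,0,0],[0,0,0,-5,0,0,0],[0,0,0,-15,0,0,0],[0,0,0,-30,0,0,0],[0,0,0,-40,0,0,0],[0,0,0,-40,0,0,0],[0,0,-40,-15,0,0,0],[0,0,-40,0,0,0,0]]
  ]
}}

```text
time_s: 26.25
eef_pos: [0.4789, 0.4144, 0.1648]
ee_rot: [[0.998, 0.058, 0.005], [0.058, -0.998, 0.005], [0.005, -0.005, -1.0]]
ft_force: [1.2, 0.7, -1.0]
opening: 1.001
```

Run:
```python
from h import *
im=bot.capture("top")[...,::-1];sc=bot.capture("scene")[...,::-1]
a=im[80:290,160:480];b=sc[100:310,180:420]
cv2.imwrite("pics/t8.png",cv2.resize(np.hstack([a,b]),None,fx=1.42,fy=1.42,interpolation=cv2.INTER_CUBIC))
s=bot.observe();print(s["time_s"],s["eef_pos"],s["opening"],s["ft_force"])
```

```text
26.35 [0.47450098 0.42049676 0.16129069] 1.0006931627711333 [-0.17155777  0.0201916  -0.07268374]
```

View pics/t8.png

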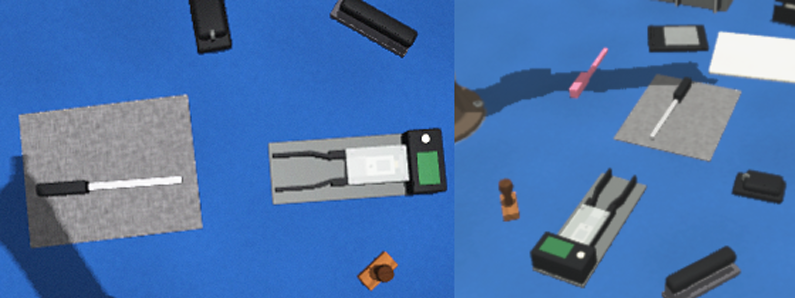

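The stick lies flat and fully on the mat, from (37,188) to (182,180) in the left half. The token is still under the cover at about (382,166), and the other objects are where they were.

```bash
python3 -c "
from plant import bot
print(bot.job_done(), bot.observe()['time_s'])"
```

```text
the job is handed in; nothing more can be done
the job is handed in; nothing more can be done
```

I pushed the token home with the stick, it stayed caught when I drew back, and the stick lies flat on the mat again. I handed the job in at about 26.4 s.

- **Grasp:** the first try closed over the top of the handle without holding or moving the stick. I went about 4 mm lower and gave the fingers longer to close, and the second try held.
- **Push:** the blade was within about 1 mm of the channel's centre line. The force sat near 11 N, dipped to about 10 N with a small jump forward as the catch snapped in, then rose to 13.3 N at the rubber stop. I stopped there, and no reading came near the 22 N limit, though force was only read once per move call.
- **Last checks:** after drawing back, the top camera showed the token still under the cover, about 74 mm along the encoder. The final pictures show the stick wholly on the mat, the mouse, stamp and stapler apparently unmoved, and the gripper open and clear. No check disagreed, but I judged these by eye from the pictures, and the hand-in gives no verdict.

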